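# Tack a mended pot wall in a ratchet press

## Robot

A 6-joint arm with a two-finger parallel gripper is mounted at the origin on the work surface. World frame = base frame: x ahead of the robot, y to its left, z up, the work surface at z = 0. Lengths are in m, angles in rad, forces in N, time in s.
With the tool pointing down it reaches from about 0.225 to 0.875 m from the base axis. Payload 3.4 kg.
Tool frame: the origin (TCP) lies on the centre line of the jaws, within the pads' length; the fingertips stand 22 mm ahead of it and the grasp point (between the pads) lies 3 mm ahead of it; z points along the fingers, y is the line along which they close (so a half turn about z gives the same grasp; the last joint's range is limited). The gripper opens to 85 mm and grips with 20 to 120 N. Pads are 22 mm wide; open, the fingers measure 114 mm over their backs; the gripper's body (76 mm by 85 mm) begins 54 mm behind the grasp point. The pads swing forward as they close: fully open they stand 13 mm farther back than shut.
Start: joints at [-1.315, 0.276, 1.505, -0, 1.361, -0.121], TCP at [0.212, -0.535, 0.253] pointing down, gripper open.
Joint ranges: [-2.89, 2.89], [-0.75, 2.08], [0.22, 2.7], [-1.18, 4.32], [0.11, 2.71], [-2.7, 2.7]. Speed limits (rad/s): [2.57, 2.57, 3.14, 3.14, 3.14, 3.14].

## Interface

Orientations are given as a unit quaternion [w, x, y, z].
In Python, from rig import manip, viewer gives the robot as it stands (manip), with the cameras (viewer).
- The arm moves only by the shell command python3 steer.py FILE [OPENING] [FORCE], which reads ROWS from the file FILE. ROWS is a JSON object whose key "steps" holds a list of rows, 1 to 5 of them, each of 4 numbers: dx, dy, dz in m, then a turn about the tool's z in rad; each row shifts and turns the commanded pose from where the row before left it, along the tool's axes as they then stand; what a row does not reach is not made up. A row lasts 1/12 s, in which the tool goes at most 0.0417 m and 0.125 rad, less where a joint would pass 70% of its speed; a pose out of reach is approached as far as the arm can. OPENING is the finger opening in m, set as the command begins (- or left out keeps the last). The fingers move at their own pace and stop on an object; FORCE is the grip in N (left out, the last holds). Time passes only in rows, so rows that do not move let the fingers close. It prints the time, the measured TCP pose, the force, the opening and the grip force at its end. Input that does not fit is refused with a message, and nothing moves.
- manip.get_state(): the state, without advancing time (a new reading comes with each control period).
- viewer.get_image(name): name is "side" or "top"; returns a dict with "img" (400x640x3 uint8, red, green, blue), "camera_matrix" (3x3 intrinsics, pixels), "T" (4x4, takes a point from camera to world coordinates). Camera axes: x right, y down, z forward; pixel columns grow to the right and rows downward; lengths in m; the calibration is good to about 2 mm. A picture is of the moment at which its call begins. There is no depth.
- manip.sign_off(): hands the job in; it is judged then, once.
The state is a dict: "clock": time; "qpos": joint angles; "qd": joint speeds; "effort": joint torques, N m; "position": TCP position; "ee_rot": TCP orientation; "contact_force": force on the tool from outside, world axes, zero at the start; "moment": the same for the moment, N m; "width": finger opening in m; "gripper_force": force on a finger pad.
Only numpy, scipy, OpenCV 4.12 (cv2) and the standard library are available. Lean on these libraries where they do the work, as an engineer would, in place of code of your own. Each camera call takes 0.05 s, during which the arm holds its last target. There are 200 camera calls.

## Task

The glued pot wall in the little bench press needs a short squeeze. Wind the square-headed knob clockwise, click by click, until the sprung pad presses on the pot wall with 8 to 18 newtons (go by feel, and never squeeze it with more than 22), then let go and leave it for two full seconds with the pawl holding the pressure. After that throw the pawl right over off the teeth and leave it over, and wind the knob back until the pad is all the way back; do not force the knob back against the pawl, and touch nothing but the knob and the pawl's lever.

Things in the scene. Friction and masses are not known exactly. Their poses are not given: they have to be found in the camera images.
- press: Grey bench press fixed to the table: base plate 20 mm high, over press x -62 to 88, y -195 to 85 mm, with an 84 x 84 mm housing under the knob. Origin: on the table, on the knob's axis; z up. The pad and the pot wall are on its -y side, the pawl at +x. Its yaw differs each time.
- knob_grip (a point): Centre of the knob's black square head, on its vertical axis, 139 mm above the table. The head is 26 x 26 mm, from 115 to 151 mm above the table, on a 26 mm round neck over the ratchet wheel (96 mm across, teeth up to 88 mm). Its flats are square to press x and y at knob angle 0 and turn with the knob; grip two facing flats from above.
- knob (a joint): Knob angle, rad: 0 with the pad all the way back (stop, start), growing clockwise seen from above, up to 3.3. A click every 20 degrees (0.349 rad); let go after click n, the pawl holds it at n x 20 - 1 degrees. Clockwise it turns easily (0.03 to 0.05 N m); backwards the pawl locks it. The pad moves 12 mm per rad, so 1 N on the pad is felt as 0.012 N m at the knob.
- ratchet: Ratchet wheel (18 teeth), neck and square head of the knob, one piece turning with the knob. Origin on the axis, 75 mm above the table; at knob angle 0 its axes are those of the press. With the pawl off, a loaded knob springs back by itself until the pad is nearly unloaded.
- pawl (a joint): Pawl angle, rad: about 0 lying on the teeth (up to 0.1 as it rides over them), growing as it is thrown up and over. Past about 1.6 it falls over by its own weight and rests at 2.15, leaning away from the wheel; below that it falls back on the teeth.
- pawl_arm: The pawl's 45 mm steel arm. Origin on the pawl's hinge, at press x 42, y 44, z 97 mm; at pawl angle 0 its tip lies 44 mm towards press -y, on the teeth.
- pawl_hinge (a point): Point on the pawl's hinge axis (parallel to press x) at the root of its lever, at press x 68, y 44, z 97 mm. A post 8 mm thick carries the hinge at press x 51 to 59, up to 106 mm.
- lever_tip (a point): Centre of the 12 mm ball at the end of the pawl's lever, an 8 mm rod 45 mm long. With the pawl down it rises at 55 degrees, leaning to press -y (ball at press x 68, y 18, z 134 mm); pushed to press +y (2 to 4 N) it swings over the hinge and down to level beyond, lifting the pawl off. The space on its -y side is free down to the base.
- rack: Steel bar driven by the knob, with the sprung pad (rubber disc 36 mm across, 48 mm above the table) at its end; moves along press -y. Origin: at knob angle 0 that of the press. The pad's face is then at press y -75 mm; its spring gives 1.5 N per mm, so each click past first touch adds about 6.3 N.
- bed: Slotted steel plate fixed on the press, 60 x 105 mm, with a cork-lined wooden cradle holding the curved terracotta pot wall (95 wide, 75 tall, 9 thick) facing the pad. Origin: that of the press. The cradle is clamped anywhere in its slot: the gap from the drawn-back pad to the pot wall is 4 to 22 mm, different each time and not measured.
- jar: Jar, 52 mm across, 65 tall, bystander. Origin under its centre.
- brush: Brush lying on the table, 170 mm long, bystander.
- sherd_a: Loose potsherd, about 70 x 55 x 10 mm, bystander.
- sherd_b: Loose potsherd, about 55 x 60 x 9 mm, bystander.

How it is judged:
On the way, in this order (a step that is already met when the one before it is completed fails the run):
1. the pad presses the pot wall with 8 to 18 N, held by the pawl on the teeth, the robot off the knob, for 1.5 s (contact force between rack and bed between 8 and 18 N and value of joint pawl below 0.3 rad and contact force between each of the fingers, the arm and ratchet below 0.2 N), for 1.5 s.
2. the pawl is thrown right over, off the teeth (value of joint pawl above 1.9 rad), for 0.2 s.
At the end, for the whole second after the job is handed in: The knob is wound back to within 0.2 rad of its stop (pad within 2.4 mm of all the way back, not touching the pot wall) and the pawl rests thrown over, past 1.9 rad (value of joint knob below 0.2 rad and value of joint pawl above 1.9 rad and contact force between rack and bed below 0.5 N).
It fails at once if the pot wall is squeezed with more than 22 N (contact force between rack and bed above 22 N).
It fails at once if the knob is forced back against the pawl (more than 60 N between pawl and teeth) (contact force between pawl_arm and ratchet above 60 N).
It fails at once if the robot pushes on the pad, its rack, the pot wall or the cradle (contact force between any of the fingers, the arm and rack above 1 N or contact force between any of the fingers, the arm and bed above 1 N).
It fails at once if a bystander is moved more than 30 mm (distance of any of jar, brush, sherd_a, sherd_b from where it was at the start of the episode above 0.03 m).
It also fails if it takes over 72 s, if anything falls off the work surface, if the arm or the gripper's body presses on something with over 40 N, if the wrist force passes 120 N, or if a joint passes its speed limit or range.

## Working session

There is one attempt and no reset: what is moved stays moved. The work goes in short steps, Python scripts to look and compute and a shell command to move; the robot and the scene stay as the last step left them, time stands still between calls to the robot, and variables do not carry over. Pictures are saved under pics/ and viewed, at most 10 in all, crops included, and the job is handed in when it is done.

```bash
ls; mkdir -p pics; python3 - <<'E'
from rig import manip, viewer
import cv2
for n in("top","side"):
    d=viewer.get_image(n);cv2.imwrite(f"pics/{n}0.png",d["img"][:,:,::-1]);print(n,d["camera_matrix"].tolist(),d["T"].round(4).tolist())
s=manip.get_state();print(s)
E
```

```text
pics
rig.py
steer.py
top [[501.055590902201, 0.0, 312.60934977402206], [0.0, 501.055590902201, 197.87678656583188], [0.0, 0.0, 1.0]] [[0.0101, -0.9847, 0.1742, 0.4296], [-0.9999, -0.0087, 0.0088, 0.0618], [-0.0071, -0.1743, -0.9847, 1.0662], [0.0, 0.0, 0.0, 1.0]]
side [[402.2170652546363, 0.0, 325.6894429325482], [0.0, 402.2170652546363, 196.98676462834155], [0.0, 0.0, 1.0]] [[0.9626, -0.1167, 0.2445, 0.3725], [-0.2697, -0.4979, 0.8242, -0.6763], [0.0255, -0.8594, -0.5107, 0.5549], [0.0, 0.0, 0.0, 1.0]]
{'clock': 0.1, 'qpos': array([-1.31499696e+00,  2.76508270e-01,  1.50599532e+00, -1.33918469e-05,
        1.36070857e+00, -1.21016698e-01]), 'qd': array([-0.00245871, -0.00113479, -0.00332467, -0.00200208,  0.00108501,
       -0.00098362]), 'effort': array([ 2.17767083e-03, -4.17698586e+01, -2.46403456e+01, -1.01145240e-04,
        5.70525895e-03,  3.70267614e-06]), 'position': array([ 0.21144901, -0.53424176,  0.25254405]), 'ee_rot': array([-8.07475757e-04,  9.82303063e-01,  1.87296652e-01, -6.10618588e-05]), 'contact_force': array([-0.23885143,  0.050267  , -0.83403686]), 'moment': array([-0.03082304, -0.03008768,  0.03116471]), 'gripper_force': 0.0, 'width': 0.08578181173794804}
```

View pics/top0.png

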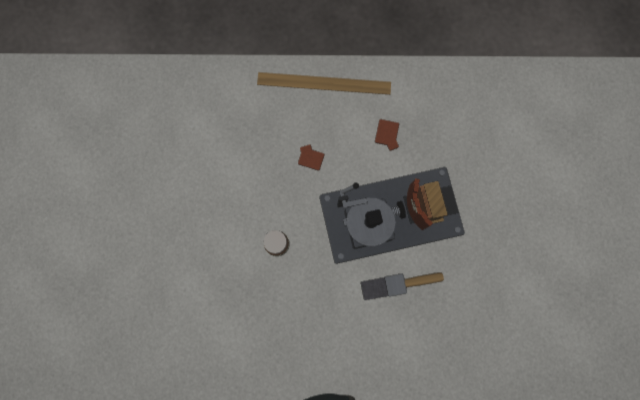

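View pics/side0.png

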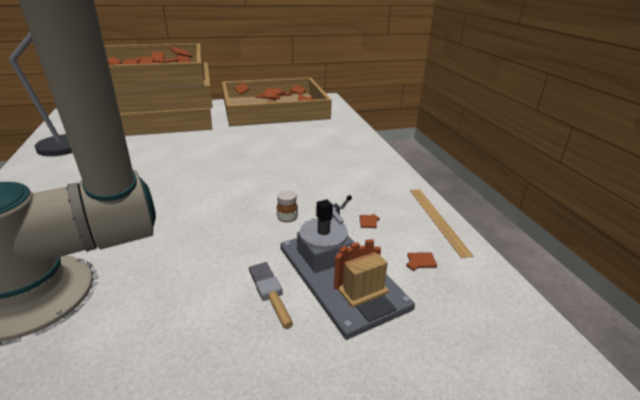

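The press is in the top view around (390,215), with the knob at about (373,218), the lever ball near (356,186) and the pot at (425,203). I'll enlarge it for the fit.

```bash
python3 - <<'E'
import cv2
a=cv2.imread("pics/top0.png")[160:270,315:470];cv2.imwrite("pics/topc.png",cv2.resize(a,None,fx=5,fy=5,interpolation=cv2.INTER_CUBIC))
E
```

```text
(no output)
```

View pics/topc.png

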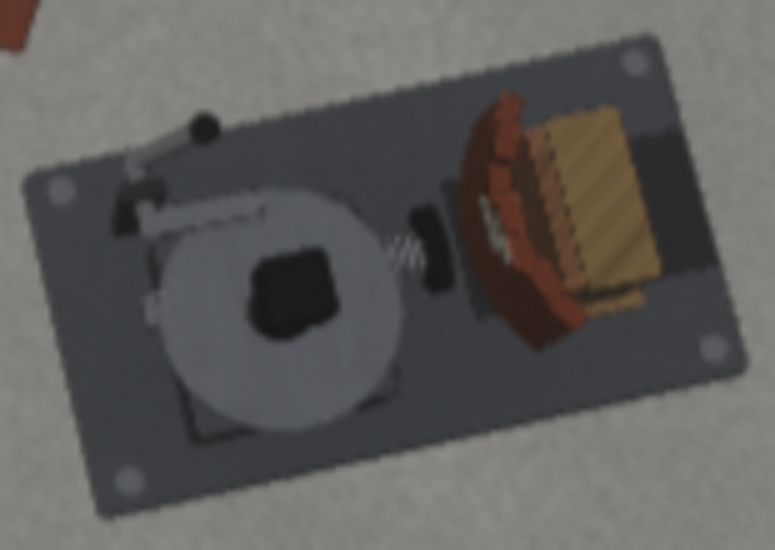

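The crop shows the plate corners at about (22,176), (660,32), (749,374) and (98,520), the lever ball at (204,128), and the knob's top face at about (296,280). I'll fit the pose to these.

```bash
cat > h.py <<'E'
import numpy as np
from rig import manip, viewer
from scipy.spatial.transform import Rotation as R
def proj(P,K,T):
    c=(np.asarray(P)-T[:3,3])@T[:3,:3]; return c[:,:2]/c[:,2:]*[K[0,0],K[1,1]]+[K[0,2],K[1,2]]
def Rz(a): return R.from_euler('z',a).as_matrix()
def p2w(p,f): return np.r_[Rz(f[2])[:2,:2]@np.array(p[:2])+f[:2],p[2]]
def tool(target,yawdir=None,lead=0.0):
    """tool-frame shift for TCP to reach world target; turn so tool y is along yawdir (mod pi)"""
    s=manip.get_state();q=s["ee_rot"];M=R.from_quat([q[1],q[2],q[3],q[0]]).as_matrix()
    d=M.T@(np.array(target)-s["position"])
    t=None
    if yawdir is not None:
        v=M.T@np.r_[np.cos(yawdir),np.sin(yawdir),0]; t=np.arctan2(-v[0],v[1]); t=(t+np.pi/2)%np.pi-np.pi/2
    print("pos",s["position"].round(4),"d",d.round(4),"turn",t,"q6",s["qpos"][5].round(3)); return d,t
E
python3 - <<'E'
from h import *
from scipy.optimize import least_squares
d=viewer.get_image("top");K,T=d["camera_matrix"],d["T"]
pp=np.array([[88,85,20],[88,-195,20],[-62,-195,20],[-62,85,20],[68,18,134],[0,0,151]])/1e3
px=np.array([[22,176],[660,32],[749,374],[98,520],[204,128],[296,280]])/5+[315,160]-.4
w=np.array([1,1,1,1,1,1])[:,None]
f=lambda v:((proj([p2w(p,v) for p in pp],K,T)-px)*w).ravel()
r=least_squares(f,[.45,-.05,.2]);print(r.x,r.fun.reshape(-1,2).round(2))
np.save("fit.npy",r.x)
print("knob",p2w(pp[5],r.x),"ball",p2w(pp[4],r.x))
d=viewer.get_image("side")
print(proj([p2w(p,r.x) for p in np.vstack([pp,[[.068,.018,.134]]])],d["camera_matrix"],d["T"]).round(1))
E
```

```text
[ 0.55699194 -0.04375895  0.22626571] [[-0.54 -1.07]
 [-0.43 -0.03]
 [ 0.46 -0.18]
 [-0.07 -0.37]
 [ 0.09  0.19]
 [ 0.4   1.24]]
knob [ 0.55699194 -0.04375895  0.151     ] ball [ 0.61922057 -0.01096263  0.134     ]
[[338.5 224.5]
 [415.9 303.1]
 [345.2 333.6]
 [279.  242. ]
 [348.8 197.8]
 [324.  202.5]
 [348.8 197.8]]
```

```bash
python3 - <<'E'
from h import *
f=np.load("fit.npy")
for y in (f[2],f[2]+np.pi/2): tool(p2w([0,0,.22],f),y)
S=[manip.get_state() for _ in range(3)]
for s in S: print(s["contact_force"],s["moment"])
E
echo '{"steps": [[0, 0, 0, 0.1], [0, 0, 0, 0]]}' > next.json && python3 steer.py next.json 0.055 20
python3 - <<'E'
from h import *
f=np.load("fit.npy")
tool(p2w([0,0,.22],f),f[2]); print(manip.get_state()["moment"])
E
```

```text
pos [ 0.2115 -0.5344  0.2527] d [ 0.5018 -0.329   0.0332] turn -1.420275952489313 q6 -0.121
pos [ 0.2115 -0.5344  0.2527] d [ 0.5018 -0.329   0.0332] turn 0.150520431840806 q6 -0.121
[ 0.2071944  -0.36120191 -0.11542074] [0.01461661 0.02936718 0.01981994]
[ 0.2071944  -0.36120191 -0.11542074] [0.01461661 0.02936718 0.01981994]
[ 0.2071944  -0.36120191 -0.11542074] [0.01461661 0.02936718 0.01981994]
clock: 0.37
position: [0.2115, -0.5346, 0.2531]
ee_rot: [-0.0, 0.991, 0.137, -0.0]
contact_force: [-0.5, -0.2, 0.3]
width: 0.0638
gripper_force: 0.0
pos [ 0.2115 -0.5346  0.2531] d [ 0.4658 -0.3785  0.0333] turn -1.5219858931131913 q6 -0.019
[ 0.01841984  0.00983251 -0.01117117]
```

```bash

echo '{"steps": [[0.031, -0.0252, 0, 0], [0.031, -0.0252, 0, 0], [0.031, -0.0252, 0, 0], [0.031, -0.0252, 0, 0], [0.031, -0.0252, 0, 0]]}' > next.json && python3 steer.py next.json >/dev/null
echo '{"steps": [[0.031, -0.0252, 0, 0], [0.031, -0.0252, 0, 0], [0.031, -0.0252, 0, 0], [0.031, -0.0252, 0, 0], [0.031, -0.0252, 0, 0]]}' > next.json && python3 steer.py next.json >/dev/null
echo '{"steps": [[0.031, -0.0252, 0, 0], [0.031, -0.0252, 0, 0], [0.031, -0.0252, 0, 0], [0.031, -0.0252, 0, 0], [0.031, -0.0252, 0, 0]]}' > next.json && python3 steer.py next.json >/dev/null
echo '{"steps": [[0, 0, 0, -0.124], [0, 0, 0, -0.124], [0, 0, 0, -0.124], [0, 0, 0, -0.124], [0, 0, 0, -0.124]]}' > next.json && python3 steer.py next.json >/dev/null
echo '{"steps": [[0, 0, 0, -0.124], [0, 0, 0, -0.124], [0, 0, 0, -0.124], [0, 0, 0, -0.124], [0, 0, 0, -0.124]]}' > next.json && python3 steer.py next.json >/dev/null
echo '{"steps": [[0, 0, 0, -0.124], [0, 0, 0, -0.124], [0, 0, 0, -0.124], [0, 0, 0, -0.124], [0, 0, 0, -0.124]]}' > next.json && python3 steer.py next.json >/dev/null
echo '{"steps": [[0, 0, 0, -0.124], [0, 0, 0, -0.124], [0, 0, 0, -0.124], [0, 0, 0, -0.124], [0, 0, 0, -0.124]]}' > next.json && python3 steer.py next.json >/dev/null
echo '{"steps": [[0, 0, 0, -0.124], [0, 0, 0, -0.124], [0, 0, 0, -0.124], [0, 0, 0, -0.124], [0, 0, 0, -0.124]]}' > next.json && python3 steer.py next.json
python3 - <<'E'
from h import *
f=np.load("fit.npy")
tool(p2w([0,0,.142],f),f[2]+np.pi/2)
E
```

```text
clock: 3.7
position: [0.5555, -0.044, 0.2532]
ee_rot: [-0.0, -0.122, 0.993, -0.0]
contact_force: [-0.1, -0.0, -0.4]
width: 0.0551
gripper_force: 0.0
pos [ 0.5555 -0.044   0.2532] d [-1.600e-03 -1.000e-04  1.112e-01] turn 0.017548010335744824 q6 -2.018
```

```bash
python3 - <<'E'
import cv2
from h import *
f=np.load("fit.npy")
a=cv2.imread("pics/side0.png")[180:260,285:385];cv2.imwrite("pics/sidec.png",cv2.resize(a,None,fx=7,fy=7,interpolation=cv2.INTER_CUBIC))
d=viewer.get_image("side")
s=.013
P=[[s,s,.151],[s,-s,.151],[-s,-s,.151],[-s,s,.151],[s,-s,.115],[-s,-s,.115],[-s,s,.115],[.068,.018,.134]]
print(((proj([p2w(p,f) for p in P],d["camera_matrix"],d["T"])+.5-[285,180])*7).round(0).tolist())
E
```

```text
[[295.0, 129.0], [341.0, 173.0], [257.0, 195.0], [212.0, 150.0], [336.0, 282.0], [254.0, 306.0], [211.0, 259.0], [450.0, 128.0]]
```

View pics/sidec.png

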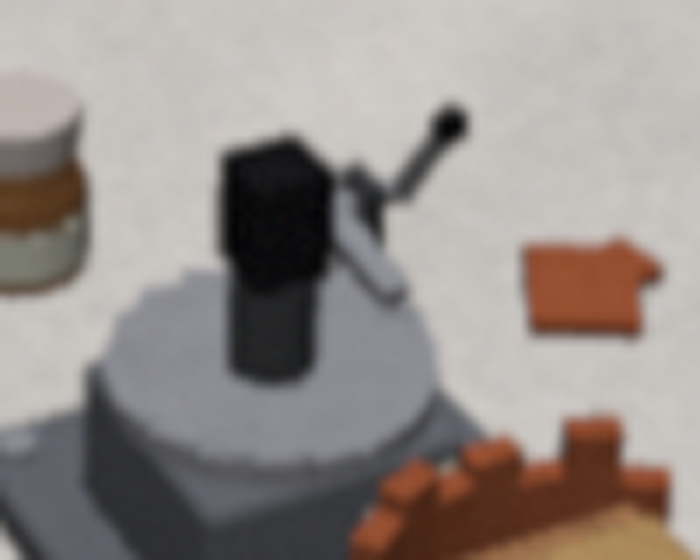

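The side view agrees with the fit: head centre at about (278,162) in the crop against a predicted (276,162), and ball at (450,123) against (450,128). I'll descend and grip.

```bash

echo '{"steps": [[-0.001, 0, 0.03, 0.0175], [0, 0, 0.03, 0], [0, 0, 0.03, 0], [0, 0, 0.021, 0], [0, 0, 0, 0]]}' > next.json && python3 steer.py next.json | tr '\n' ' '
python3 - <<'E'
from h import *
s=manip.get_state();print(s["moment"],s["contact_force"])
f=np.load("fit.npy")
tool(p2w([0,0,.142],f),f[2]+np.pi/2)
E
for i in 1; do echo '{"steps": [[0, 0, 0, 0], [0, 0, 0, 0], [0, 0, 0, 0], [0, 0, 0, 0], [0, 0, 0, 0]]}' > next.json && python3 steer.py next.json 0.015 25 | tr '\n' ' '
python3 -c '
from h import *
s=manip.get_state();print(s["moment"],s["contact_force"])'; done
```

```text
clock: 4.17 position: [0.5531, -0.0431, 0.1378] ee_rot: [-0.005, -0.108, 0.994, 0.001] contact_force: [-0.8, -0.3, -0.8] width: 0.0548 gripper_force: 0.0 [-0.05216198  0.01730048 -0.04893904] [-0.80122606 -0.2777148  -0.76935114]
pos [ 0.5531 -0.0431  0.1378] d [-0.0036 -0.0014 -0.0043] turn -0.009190906558259826 q6 -1.991
clock: 4.58 position: [0.5578, -0.0436, 0.1441] ee_rot: [0.002, -0.109, 0.994, -0.0] contact_force: [0.2, 2.6, 3.4] width: 0.0255 gripper_force: 27.9 [ 0.2856879  -0.05563936 -0.01618477] [0.21208867 2.56352486 3.38838524]
```

```bash
cat >> h.py <<'E'
def meas(n=6):
    f=np.load("fit.npy");Z=[]
    for _ in range(n):
        viewer.get_image("side");s=manip.get_state();Z.append(np.r_[s["contact_force"],s["moment"]])
    q=s["ee_rot"];M=R.from_quat([q[1],q[2],q[3],q[0]]).as_matrix()
    a=np.arctan2(M[1,1],M[0,1])-f[2]-np.pi/2
    a=(-a+.35)%np.pi-.35
    Z=np.array(Z);print("t",round(s["clock"],2),"knob~",round(np.degrees(a),1),"deg; F,M",Z.mean(0).round(3),"Mz sd",Z[:,5].std().round(3),"pos",s["position"].round(4),"q6",s["qpos"][5].round(3))
E
echo '{"steps": [[0, 0, 0, 0], [0, 0, 0, 0]]}' > next.json && python3 steer.py next.json 0.015 60 >/dev/null
python3 -c 'from h import *;meas(6)'
echo '{"steps": [[0, 0, 0, 0.12], [0, 0, 0, 0.12], [0, 0, 0, 0.12], [0, 0, 0, 0]]}' > next.json && python3 steer.py next.json - 60 >/dev/null
python3 -c 'from h import *;meas(6)'
```

```text
t 5.05 knob~ 0.5 deg; F,M [ 0.461  2.194  6.005  0.339  0.029 -0.008] Mz sd 0.017 pos [ 0.5578 -0.0436  0.1442] q6 -1.991
t 5.68 knob~ 21.1 deg; F,M [-0.097  2.068  6.058  0.145  0.058 -0.018] Mz sd 0.028 pos [ 0.5578 -0.0438  0.1442] q6 -1.631
```

```bash

echo '{"steps": [[0, 0, 0, 0.1165], [0, 0, 0, 0.1165], [0, 0, 0, 0.1165], [0, 0, 0, 0]]}' > next.json && python3 steer.py next.json >/dev/null
python3 -c 'from h import *;meas(6)'
echo '{"steps": [[0, 0, 0, 0.1165], [0, 0, 0, 0.1165], [0, 0, 0, 0.1165], [0, 0, 0, 0]]}' > next.json && python3 steer.py next.json >/dev/null
python3 -c 'from h import *;meas(8)'
```

```text
t 6.32 knob~ 41.1 deg; F,M [0.099 1.536 6.745 0.02  0.165 0.009] Mz sd 0.027 pos [ 0.5577 -0.0441  0.1442] q6 -1.282
t 7.05 knob~ 61.2 deg; F,M [-3.700e-02  6.350e-01  6.709e+00 -6.500e-02  3.120e-01 -5.000e-03] Mz sd 0.027 pos [ 0.5575 -0.0443  0.1442] q6 -0.932
```

```bash

echo '{"steps": [[0, 0, 0, 0.1165], [0, 0, 0, 0.1165], [0, 0, 0, 0.1165], [0, 0, 0, 0]]}' > next.json && python3 steer.py next.json >/dev/null
python3 - <<'E'
from h import *
import cv2
meas(8)
d=viewer.get_image("top");cv2.imwrite("pics/t1.png",cv2.resize(d["img"][160:270,315:470,::-1],None,fx=5,fy=5,interpolation=cv2.INTER_CUBIC))
E
```

```text
t 7.78 knob~ 81.2 deg; F,M [-0.026  0.202  7.237 -0.055  0.434  0.056] Mz sd 0.02 pos [ 0.5573 -0.0444  0.1442] q6 -0.583
```

View pics/t1.png

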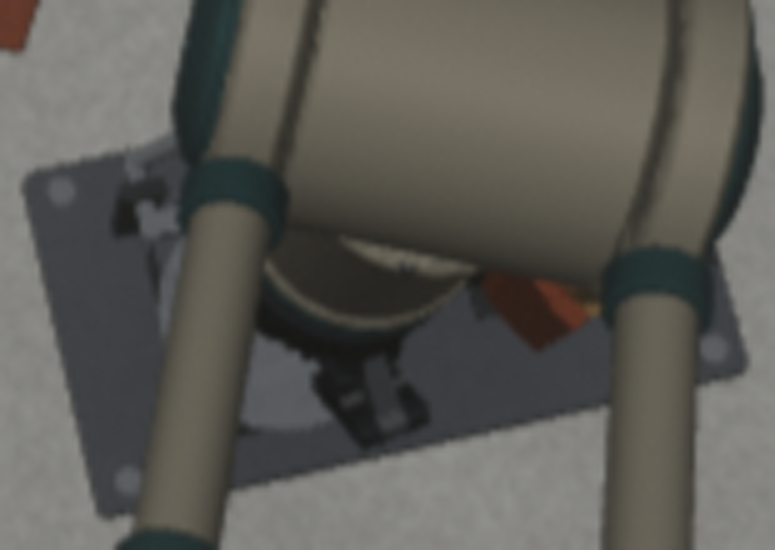

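The arm hides the pad from above, so I'll go by feel. Torque has begun to rise (Mz 0.056).

```bash

python3 -c 'from h import *;meas(6)'
echo '{"steps": [[0, 0, 0, 0.1165], [0, 0, 0, 0.1165], [0, 0, 0, 0.1165], [0, 0, 0, 0]]}' > next.json && python3 steer.py next.json >/dev/null
python3 -c 'from h import *;meas(12)'
```

```text
t 8.13 knob~ 81.2 deg; F,M [-0.146  0.257  7.258 -0.076  0.413  0.07 ] Mz sd 0.027 pos [ 0.5573 -0.0444  0.1442] q6 -0.583
t 9.07 knob~ 101.2 deg; F,M [-8.080e-01  2.750e-01  7.529e+00 -6.000e-03  5.500e-01  1.110e-01] Mz sd 0.025 pos [ 0.5571 -0.0444  0.1442] q6 -0.234
```

```bash

python3 -c 'from h import *;print(manip.get_state()["effort"]);meas(4);print(manip.get_state()["effort"])'
echo '{"steps": [[0, 0, 0, -0.01], [0, 0, 0, 0], [0, 0, 0, 0]]}' > next.json && python3 steer.py next.json >/dev/null
python3 -c 'from h import *;meas(6);print(manip.get_state()["effort"])'
echo '{"steps": [[0, 0, 0, 0.01], [0, 0, 0, 0.01], [0, 0, 0, 0]]}' > next.json && python3 steer.py next.json >/dev/null
python3 -c 'from h import *;meas(6);print(manip.get_state()["effort"])'
```

```text
[ -0.2049072  -38.15355778 -19.70901132   0.15246548  -0.70001353
   0.12924131]
t 9.27 knob~ 101.2 deg; F,M [-7.080e-01  5.980e-01  7.641e+00 -2.000e-03  5.700e-01  1.420e-01] Mz sd 0.025 pos [ 0.557  -0.0444  0.1442] q6 -0.234
[ -0.20442054 -38.15356493 -19.70901847   0.15254687  -0.69993932
   0.12923572]
t 9.82 knob~ 100.6 deg; F,M [-9.060e-01 -1.270e-01  7.449e+00 -3.000e-03  5.400e-01  1.790e-01] Mz sd 0.04 pos [ 0.5571 -0.0444  0.1442] q6 -0.244
[ -0.25145    -38.15915823 -19.70553875   0.16334202  -0.69340149
   0.16565992]
t 10.37 knob~ 101.7 deg; F,M [-0.883  0.394  7.38   0.017  0.541  0.124] Mz sd 0.026 pos [ 0.557  -0.0444  0.1442] q6 -0.224
[ -0.20619401 -38.14782858 -19.71250534   0.15396663  -0.70510296
   0.13356501]
```

```bash

echo '{"steps": [[0, 0, 0, 0.035], [0, 0, 0, 0], [0, 0, 0, 0]]}' > next.json && python3 steer.py next.json >/dev/null
python3 -c 'from h import *;meas(4);print(manip.get_state()["effort"][5])'
echo '{"steps": [[0, 0, 0, -0.03], [0, 0, 0, -0.03], [0, 0, 0, -0.01], [0, 0, 0, 0], [0, 0, 0, 0]]}' > next.json && python3 steer.py next.json >/dev/null
python3 -c 'from h import *;meas(4);print(manip.get_state()["effort"][5])'
```

```text
t 10.82 knob~ 103.8 deg; F,M [-8.140e-01 -1.020e-01  7.068e+00  2.000e-03  5.620e-01  1.300e-01] Mz sd 0.029 pos [ 0.557  -0.0444  0.1442] q6 -0.189
0.13836562167853117
t 11.43 knob~ 99.7 deg; F,M [-7.060e-01  2.230e-01  7.285e+00  1.000e-03  5.360e-01  1.810e-01] Mz sd 0.023 pos [ 0.557  -0.0444  0.1442] q6 -0.259
0.16609756741672754
```

```bash

echo '{"steps": [[0, 0, 0, -0.025], [0, 0, 0, 0], [0, 0, 0, 0]]}' > next.json && python3 steer.py next.json >/dev/null
python3 -c 'from h import *;meas(3);print(manip.get_state()["effort"][5])'
```

```text
t 11.83 knob~ 98.3 deg; F,M [-0.627  0.587  7.118 -0.014  0.522 -0.032] Mz sd 0.021 pos [ 0.5571 -0.0444  0.1442] q6 -0.283
-0.036555477418005466
```

The pawl carries the load: tool torque fell from 0.166 to about -0.04. Now I'll let go and hold.

```bash

echo '{"steps": [[0, 0, 0, 0], [0, 0, 0, 0], [0, 0, 0, 0], [0, 0, 0, 0], [0, 0, -0.03, 0]]}' > next.json && python3 steer.py next.json 0.055 >/dev/null
echo '{"steps": [[0, 0, -0.03, 0], [0, 0, 0, 0], [0, 0, 0, 0], [0, 0, 0, 0], [0, 0, 0, 0]]}' > next.json && python3 steer.py next.json | tr '\n' ' '
python3 - <<'E'
from h import *
f=np.load("fit.npy")
tool(p2w([.074,-.010,.2],f),f[2])
import cv2
d=viewer.get_image("side");cv2.imwrite("pics/s2.png",cv2.resize(d["img"][170:270,275:395,::-1],None,fx=6,fy=6,interpolation=cv2.INTER_CUBIC))
E
```

```text
clock: 12.67 position: [0.5556, -0.0436, 0.201] ee_rot: [-0.001, 0.678, 0.735, -0.001] contact_force: [-1.0, 0.6, -0.2] width: 0.055 gripper_force: 0.0 pos [ 0.5556 -0.0436  0.201 ] d [0.0006 0.076  0.0008] turn -0.14572707614728442 q6 -0.284
```

View pics/s2.png

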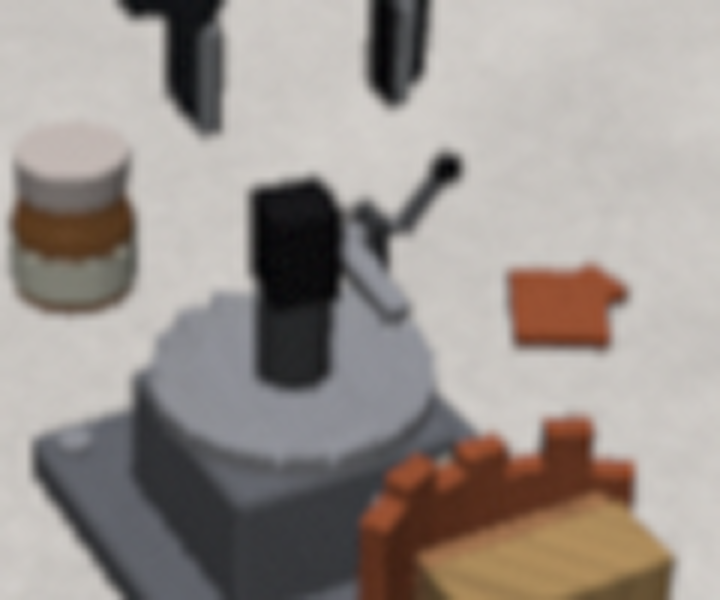

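The knob is released, the pawl arm rests on the teeth (arm tip at (395,310) in the crop) and the ball is at (447,168). I'll wait out the hold, then move to the lever.

```bash

for i in 1 2 3 4 5; do echo '{"steps": [[0, 0, 0, 0], [0, 0, 0, 0], [0, 0, 0, 0], [0, 0, 0, 0], [0, 0, 0, 0]]}' > next.json && python3 steer.py next.json 0 20 >/dev/null; done
echo '{"steps": [[0, 0.025, 0, -0.07], [0, 0.025, 0, -0.07], [0, 0.026, 0, 0], [0, 0, 0, 0], [0, 0, 0, 0]]}' > next.json && python3 steer.py next.json | tr '\n' ' '
python3 - <<'E'
from h import *
f=np.load("fit.npy")
tool(p2w([.074,-.010,.137],f),f[2])
E
```

```text
clock: 15.22 position: [0.6323, -0.0321, 0.2016] ee_rot: [-0.0, 0.625, 0.781, -0.0] contact_force: [-0.9, -0.0, -0.1] width: -0.0001 gripper_force: 0.0 pos [ 0.6323 -0.0321  0.2016] d [-0.0044 -0.0019  0.0646] turn -0.0052005052599752855 q6 -0.382
```

```bash

echo '{"steps": [[-0.0044, -0.002, 0.022, 0], [0, 0, 0.022, 0], [0, 0, 0.0205, 0], [0, 0, 0, 0]]}' > next.json && python3 steer.py next.json | tr '\n' ' '
echo '{"steps": [[0.01, 0, 0, 0], [0.012, 0, 0, 0], [0.012, 0, 0, 0], [0.012, 0, 0, 0], [0.012, 0, 0, 0]]}' > next.json && python3 steer.py next.json | tr '\n' ' '
echo '{"steps": [[0.01, 0, 0, 0], [0.01, 0, 0, 0], [0.006, 0, 0, 0], [0, 0, 0, 0], [0, 0, 0, 0]]}' > next.json && python3 steer.py next.json | tr '\n' ' '
python3 - <<'E'
from h import *
import cv2
d=viewer.get_image("side");cv2.imwrite("pics/s3.png",cv2.resize(d["img"][170:270,275:395,::-1],None,fx=6,fy=6,interpolation=cv2.INTER_CUBIC))
E
```

```text
clock: 15.55 position: [0.6264, -0.0368, 0.1337] ee_rot: [-0.004, 0.625, 0.78, -0.002] contact_force: [-0.6, 0.1, -0.6] width: -0.0003 gripper_force: 0.0 clock: 15.97 position: [0.6179, 0.0213, 0.1391] ee_rot: [0.001, 0.625, 0.781, 0.001] contact_force: [0.9, -0.4, -0.1] width: 0.0001 gripper_force: 0.1 clock: 16.38 position: [0.6121, 0.0453, 0.1377] ee_rot: [0.0, 0.625, 0.781, -0.0] contact_force: [0.2, -0.7, 0.2] width: -0.0 gripper_force: 0.0
```

View pics/s3.png

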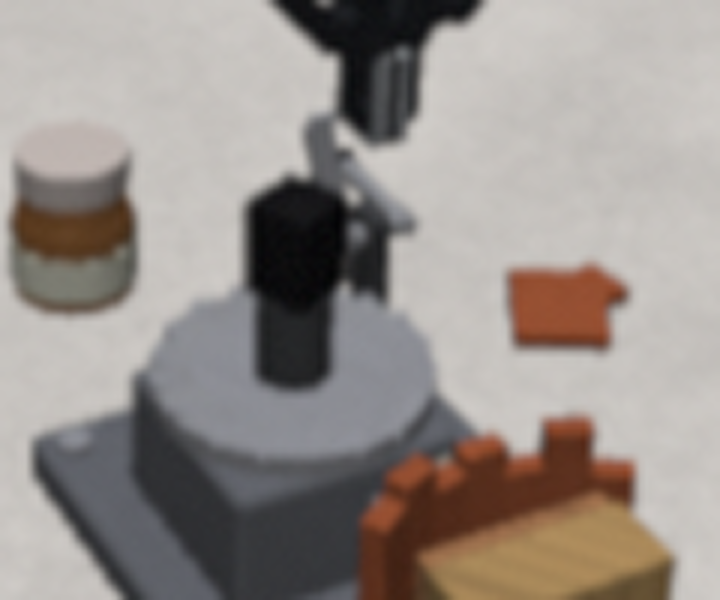

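The pawl arm now stands up and over at (320,130) in the crop, and the knob has sprung back with its head turned. I'll go back above the knob.

```bash

echo '{"steps": [[0, 0, -0.033, 0], [0, 0, -0.033, 0], [0, 0, 0, 0]]}' > next.json && python3 steer.py next.json 0.055 | tr '\n' ' '
python3 - <<'E'
from h import *
f=np.load("fit.npy")
tool(p2w([0,0,.2],f),f[2]+np.pi/2-np.radians(70))
E
```

```text
clock: 16.68 position: [0.6162, 0.044, 0.2103] ee_rot: [0.005, 0.625, 0.78, 0.003] contact_force: [2.4, 0.2, 0.6] width: 0.0354 gripper_force: 0.0 pos [0.6162 0.044  0.2103] d [-0.0727 -0.077   0.0096] turn -0.3557569558215148 q6 -0.261
```

```bash

echo '{"steps": [[-0.0182, -0.0192, 0, 0], [-0.0182, -0.0192, 0, 0], [-0.0182, -0.0192, 0, 0], [-0.0182, -0.0192, 0, 0], [0, 0, 0, -0.118]]}' > next.json && python3 steer.py next.json >/dev/null
echo '{"steps": [[0, 0, 0, -0.118], [0, 0, 0, -0.118], [0, 0, 0, 0], [0, 0, 0, 0]]}' > next.json && python3 steer.py next.json  | tr '\n' ' '
python3 - <<'E'
from h import *
f=np.load("fit.npy")
tool(p2w([0.0005,0,.143],f),f[2]+np.pi/2-np.radians(70))
import cv2
d=viewer.get_image("side");cv2.imwrite("pics/s4.png",cv2.resize(d["img"][180:240,295:375,::-1],None,fx=9,fy=9,interpolation=cv2.INTER_CUBIC))
s=.013
for k in (60,70,80):
    g=np.r_[f[:2],f[2]-np.radians(k)]
    print(k,((proj([p2w(p,g) for p in [[s,s,.151],[s,-s,.151],[-s,-s,.151],[-s,s,.151]]],d["camera_matrix"],d["T"])+.5-[295,180])*9).round().tolist())
E
```

```text
clock: 17.43 position: [0.5533, -0.0436, 0.2038] ee_rot: [0.0, 0.48, 0.878, -0.0] contact_force: [-0.2, -0.1, -0.0] width: 0.0546 gripper_force: 0.0 pos [ 0.5533 -0.0436  0.2038] d [-0.0023  0.0035  0.0608] turn -0.0047169732917959895 q6 -0.774
60 [[349.0, 199.0], [286.0, 252.0], [181.0, 216.0], [246.0, 164.0]]
70 [[351.0, 206.0], [270.0, 253.0], [179.0, 208.0], [260.0, 163.0]]
80 [[351.0, 214.0], [255.0, 253.0], [180.0, 200.0], [275.0, 164.0]]
```

View pics/s4.png

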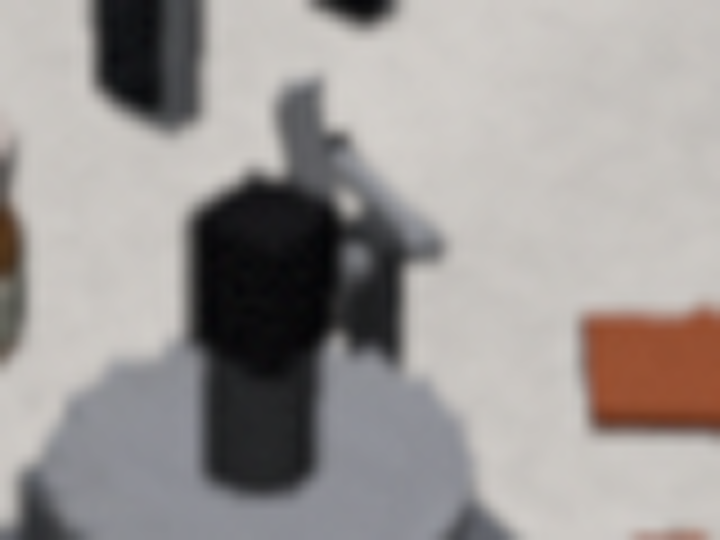

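The head's back corner at (260,172) matches 70°. The lever lies over, with its ball at (335,140) and root at (435,245). I'll grip and wind back.

```bash

echo '{"steps": [[-0.002, 0.0035, 0.02, 0], [0, 0, 0.02, 0], [0, 0, 0.02, 0], [0, 0, 0, 0], [0, 0, 0, 0]]}' > next.json && python3 steer.py next.json >/dev/null
echo '{"steps": [[0, 0, 0, 0], [0, 0, 0, 0], [0, 0, 0, 0], [0, 0, 0, 0], [0, 0, 0, 0]]}' > next.json && python3 steer.py next.json 0.015 40 | tr '\n' ' '
python3 -c 'from h import *;meas(3);print(manip.get_state()["effort"][5])'
echo '{"steps": [[0, 0, 0, -0.1], [0, 0, 0, -0.1], [0, 0, 0, -0.1], [0, 0, 0, -0.1], [0, 0, 0, 0]]}' > next.json && python3 steer.py next.json | tr '\n' ' '
python3 -c 'from h import *;meas(3);print(manip.get_state()["effort"][5])'
```

```text
clock: 18.32 position: [0.557, -0.0434, 0.1454] ee_rot: [0.001, 0.478, 0.879, -0.001] contact_force: [-3.3, -2.2, 5.7] width: 0.0255 gripper_force: 40.6 t 18.47 knob~ 70.0 deg; F,M [-3.281 -2.074  6.376 -0.383  0.685  0.022] Mz sd 0.008 pos [ 0.557  -0.0434  0.1454] q6 -0.775
0.0387386663351208
clock: 18.88 position: [0.5569, -0.0435, 0.1454] ee_rot: [0.001, 0.292, 0.956, -0.001] contact_force: [-2.9, -1.6, 5.8] width: 0.0257 gripper_force: 40.5 t 19.03 knob~ 47.1 deg; F,M [-3.778 -2.249  6.076 -0.436  0.653 -0.039] Mz sd 0.007 pos [ 0.5569 -0.0435  0.1454] q6 -1.175
0.009531295218039304
```

```bash

echo '{"steps": [[0, 0, 0, -0.1], [0, 0, 0, -0.1], [0, 0, 0, -0.1], [0, 0, 0, -0.1], [0, 0, 0, 0]]}' > next.json && python3 steer.py next.json >/dev/null
echo '{"steps": [[0, 0, 0, -0.1], [0, 0, 0, -0.1], [0, 0, 0, -0.1], [0, 0, 0, -0.09], [0, 0, 0, 0]]}' > next.json && python3 steer.py next.json >/dev/null
python3 -c 'from h import *;meas(3);print(manip.get_state()["effort"][5])'
echo '{"steps": [[0, 0, 0, 0], [0, 0, 0, 0], [0, 0, 0, 0], [0, 0, 0, 0], [0, 0, -0.03, 0]]}' > next.json && python3 steer.py next.json 0.055 >/dev/null
echo '{"steps": [[0, 0, -0.04, 0], [0, 0, -0.04, 0], [0, 0, 0, 0], [0, 0, 0, 0], [0, 0, 0, 0]]}' > next.json && python3 steer.py next.json | tr '\n' ' '
python3 - <<'E'
from h import *
import cv2
d=viewer.get_image("side");cv2.imwrite("pics/s5.png",cv2.resize(d["img"][170:270,275:395,::-1],None,fx=6,fy=6,interpolation=cv2.INTER_CUBIC))
E
```

```text
t 20.02 knob~ 1.9 deg; F,M [-4.473 -2.542  6.104 -0.384  0.568  0.01 ] Mz sd 0.036 pos [ 0.5569 -0.0436  0.1454] q6 -1.965
0.01027426274958998
clock: 20.85 position: [0.5568, -0.0425, 0.2533] ee_rot: [-0.0, -0.097, 0.995, 0.0] contact_force: [-0.2, 0.0, -0.7] width: 0.0549 gripper_force: 0.0
```

View pics/s5.png

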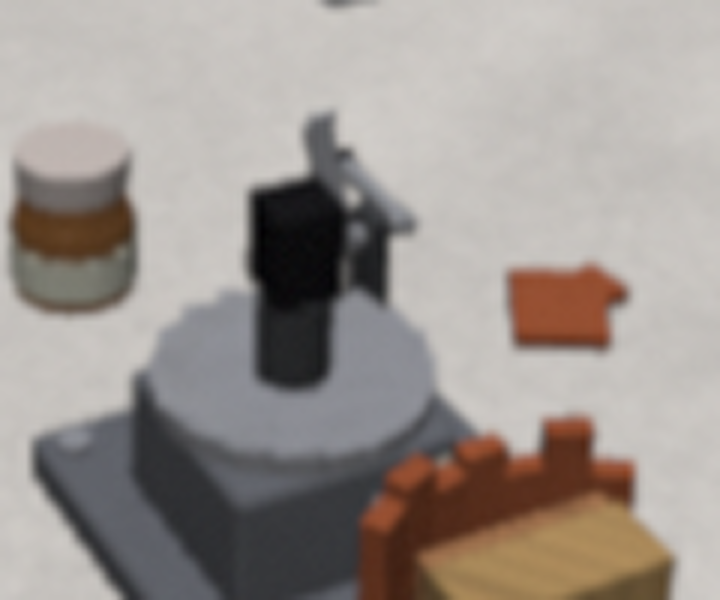

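The knob head is square to the press again (about 2°), and the pawl arm is still over at (320,130). Handing in.

```bash
python3 -c 'from rig import manip, viewer;print(manip.sign_off())'
```

```text
the job is handed in; nothing more can be done
None
```

I've handed the job in, but no verdict came back: the knob went to click 5 (about 10–14 N on the pot wall, judged by torque alone), I let go and the pawl held it for about 3 s, then I threw the pawl right over and wound the knob back to within about 2° of its stop.

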